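# Build up a toroidal transformer on its chassis stud

### The arm

A 7-joint arm with a two-finger parallel gripper is mounted at the origin on the work surface. World frame = base frame: x ahead of the robot, y to its left, z up, the work surface at z = 0. Lengths are in mm, angles in rad, forces in N, time in s.
With the tool pointing down it reaches from about 350 to 900 mm from the base axis. Payload 8.1 kg.
Tool frame: the origin (TCP) lies at the very end of the fingers, on their centre line; the grasp point (between the pads) lies 19 mm behind it; x points along the fingers, y is the direction in which the jaws open and shut, and the axes are right-handed (so a half turn about x gives the same grasp; the last joint's range is limited). The gripper opens to 85 mm and grips with 20 to 120 N. Pads are 22 mm wide; open, the fingers measure 114 mm over their backs; the gripper's body (76 mm by 85 mm) begins 54 mm behind the grasp point. The pads swing forward as they close: fully open they stand 13 mm farther back than shut.
Start: joints at [1.012, 0.434, 0.025, 1.573, -0.012, 1.134, -0.075], TCP at [275.093, -561.218, 231.323] pointing down, gripper open.
Joint ranges: [-2.62, 2.62], [-0.44, 2.09], [-1.27, 1.32], [0.08, 2.57], [-1.32, 4.46], [0.12, 2], [-2.74, 2.74]. Speed limits (rad/s): [2.22, 2.22, 3.01, 3.01, 3.14, 3.14, 3.14].

### API

Orientations are given as a unit quaternion [x, y, z, w].
In Python, from bench import * gives the robot as it stands.
- The arm moves only by the shell command python3 -m creep 'ROWS' [OPENING] [FORCE]. ROWS is JSON, a list of rows, each a list of 2 entries, a list of its own where there are three numbers: the shift along the tool's x, y, z in mm, then the turn about the tool's x in degrees. In form: [[[dx, dy, dz], turn], ...]. A call has 1 to 12 rows; each row is the pose to reach, as a shift and turn from the pose commanded when the call began, along the tool's axes at that moment; what a row does not reach only later rows make up. A row lasts 1/10 s, in which the tool goes at most 50 mm and 8.59 degrees, less where a joint would pass 70% of its speed; a pose out of reach is approached as far as the arm can. A call with a gripper value outside its range is refused whole. OPENING is the opening, from 0 (shut) to 1 (fully open), set as the call begins (- or left out, the last holds). The fingers move at their own pace and stop on an object; FORCE is the grip in N (left out, the last holds). Time passes only in rows, so rows that repeat a pose let the fingers close. It gives the time, the measured TCP pose, the force and the opening at its end, in the units of the state.
- read_state(): the state, without advancing time (a new reading comes with each control period).
- grab_frame(name): name is "scene" or "top" or "wrist"; returns (picture, depth): 400x640x3 uint8, red, green, blue; 400x640 float32, mm along the optical axis (not along the pixel's ray), 0 where there is no reading.
- get_calibration(name): a dict with "fovy" (degrees; the focal length in pixels is half the picture's height over the tangent of half this angle, whatever the lens; pixels are square), "cx", "cy" (the principal point, pixels), "xyz" and "attitude" of the camera in the world. Camera axes: x right, y down, z forward; pixel columns grow to the right and rows downward; lengths in mm; the calibration is good to about 2 mm. A picture is of the moment at which its call begins: read the wrist's pose just before it. get_calibration takes no time and is no camera call; for the wrist camera it gives the pose at the moment of the call.
- close_job(): hands the job in, once; it reports no verdict.
The state is a dict: "time": time; "q": joint angles; "qd": joint speeds; "tau": joint torques, N m; "ee_pos": TCP position; "eef_rot": TCP orientation; "force": force on the tool from outside, world axes, zero at the start; "torque": the same for the moment, N m; "gripper_width": finger opening in mm.
Only numpy, scipy, OpenCV 4.12 (cv2) and the standard library are available. Lean on these libraries where they do the work, as an engineer would, in place of code of your own. Each camera call takes 0.05 s, during which the arm holds its last target. There are 200 camera calls.

### The job

Fit the ring-shaped (toroidal) transformer over the upright stud in the open aluminium chassis, ready for its nut: first the wide rubber pad flat on the chassis floor, then the transformer, then the small rubber pad, and last the dished steel plate, hollow side up, with its boss down in the hole of the small pad so that its brim lies flat on that pad. Centre everything on the stud, set the transformer down gently rather than dropping it, and leave the meter, the screwdriver, the flux bottle and the little tray with the nut where they are.

Things in the scene. Friction and masses are not known exactly. Their poses are not given: they have to be found in the camera images.
- stud (a point): Foot of the upright steel stud, on its axis at the level chassis floor (3 mm above the bench mat, which is 2 mm thick). Stud: 7 mm thick, 46 mm high, top 6 mm tapered to 3 mm. x, y along the sides of the fixed aluminium tray (170 x 240 mm, 28 mm high): inner walls 82 mm from the stud at +x and -x, 77 mm at -y; at +y, beyond 85 mm, a circuit board with parts up to 34 mm above the floor.
- wide_pad_c (a point): Centre (half-way up) of the wide rubber pad: flat black disc 64 mm in diameter, 5 mm thick, centre hole 20 mm, 20 g; lies flat on the mat, z up. Firm; taken by its outer edge.
- toroid_c (a point): Centre (half-way up) of the transformer: yellow-taped ring 64 mm in diameter, 24 mm high, centre hole 28 mm, about 0.34 kg; lies flat on the mat, z up. Its +x side carries a brown tag strip, 24 mm wide, that stands out to 36.5 mm from the axis: grip it across its y axis. It may point any way when fitted.
- small_pad_c (a point): Centre (half-way up) of the small rubber pad: flat black ring 48 mm in diameter, 5 mm thick, centre hole 27 mm, 12 g; lies flat on the mat, z up. Firm; taken by its outer edge.
- dished_plate_c (a point): Centre (half-way up) of the dished steel plate, 12 mm high, 40 g, z up: a brim 54 mm across whose upturned outer edge runs from 7 to 12 mm above its underside, and a hollow centre boss, 19 to 21 mm across with a 13 mm hole, reaching 7 mm below the brim. It stands right way up on its boss on the mat; in place the brim lies on the small pad, the boss in the pad's and transformer's holes.
- meter_c (a point): Centre of a grey-white hand-held test meter lying face up, 150 x 76 x 36 mm, long side along x. Bystander.
- screwdriver_grip (a point): Middle of the handle of a screwdriver lying on the mat, 190 mm long, its x axis pointing to the tip. Bystander.
- flux_c (a point): Centre of an amber flux bottle standing upright, 36 mm in diameter, 85 mm high. Bystander.
- nut_tray_c (a point): Centre of a small black plastic tray, 46 mm (x) by 60 mm (y), 16 mm high, with a nut in it. Bystander.
Mind the look-alikes: they are no part of the job. Leave any green or white look-alike of the part that bears wide_pad_c alone.

How it is judged (in metres and radians):
On the way, in this order (a step that is already met when the one before it is completed fails the run):
1. the wide pad lies flat on the chassis floor round the stud (z of wide_pad_c in the frame of stud between -0.0005 and 0.0055 m and horizontal distance between wide_pad_c and stud below 0.009 m and angle between wide_pad_c's own z axis and vertical below 0.08 rad and contact force between wide_pad and the fingers below 0.05 N), for 0.2 s.
2. the transformer sits flat on the wide pad, centred on the stud (z of wide_pad_c in the frame of stud between -0.0005 and 0.0055 m and horizontal distance between wide_pad_c and stud below 0.009 m and angle between each of wide_pad_c, toroid_c's own z axis and vertical below 0.08 rad and z of toroid_c in the frame of stud between 0.014 and 0.02 m and horizontal distance between toroid_c and stud below 0.008 m and contact force between toroid and the fingers below 0.05 N), for 0.2 s.
3. the small pad lies flat on the transformer, centred on the stud (z of wide_pad_c in the frame of stud between -0.0005 and 0.0055 m and horizontal distance between wide_pad_c and stud below 0.009 m and angle between each of wide_pad_c, toroid_c, small_pad_c's own z axis and vertical below 0.08 rad and z of toroid_c in the frame of stud between 0.014 and 0.02 m and horizontal distance between each of toroid_c, small_pad_c and stud below 0.008 m and z of small_pad_c in the frame of stud between 0.0285 and 0.0345 m and contact force between small_pad and the fingers below 0.05 N), for 0.2 s.
At the end, for the whole second after the job is handed in: The wide pad (within 9 mm of the stud's axis), the transformer (8 mm), the small pad (8 mm) and the dished plate (6 mm) are stacked in that order on the stud, each at its seated height within 3 mm and flat within 0.08 rad, all released and at rest (z of wide_pad_c in the frame of stud between -0.0005 and 0.0055 m and horizontal distance between wide_pad_c and stud below 0.009 m and angle between each of wide_pad_c, toroid_c, small_pad_c, dished_plate_c's own z axis and vertical below 0.08 rad and z of toroid_c in the frame of stud between 0.014 and 0.02 m and horizontal distance between each of toroid_c, small_pad_c and stud below 0.008 m and z of small_pad_c in the frame of stud between 0.0285 and 0.0345 m and z of dished_plate_c in the frame of stud between 0.03 and 0.036 m and horizontal distance between dished_plate_c and stud below 0.006 m and linear speed of each of wide_pad, small_pad, toroid, dished_plate below 0.02 m/s and angular speed of each of wide_pad, small_pad, toroid, dished_plate below 0.2 rad/s); the robot touches nothing.
It fails at once if the meter is moved more than 25 mm (distance of meter_c from where it was at the start of the episode above 0.025 m).
It fails at once if the screwdriver is moved more than 25 mm (distance of screwdriver_grip from where it was at the start of the episode above 0.025 m).
It fails at once if the flux bottle is moved more than 25 mm (distance of flux_c from where it was at the start of the episode above 0.025 m).
It fails at once if the nut tray is moved more than 25 mm (distance of nut_tray_c from where it was at the start of the episode above 0.025 m).
It fails at once if the transformer is dropped (moves faster than 0.5 m/s when not held) (linear speed of toroid above 0.5 m/s and contact force between toroid and the fingers below 0.05 N).
It also fails if it takes over 112 s, if anything falls off the work surface, if the arm or the gripper's body presses on something with over 40 N, if the wrist force passes 120 N, or if a joint passes its speed limit or range.

## Working session

There is one attempt and no reset: what is moved stays moved. The work goes in short steps, Python scripts to look and compute and a shell command to move; the robot and the scene stay as the last step left them, time stands still between calls to the robot, and variables do not carry over. Pictures are saved under pics/ and viewed, about 12 in all and at most 16, crops included, and the job is handed in when it is done.

```bash
mkdir -p pics; ls; cat > h.py <<'E'
import numpy as np, cv2
from bench import *
from scipy.spatial.transform import Rotation as R
def snap(n,f):
    c=get_calibration(n); p,d=grab_frame(n); cv2.imwrite('pics/'+f+'.png',p[:,:,::-1]); np.savez('pics/'+f,p=p,d=d,c=np.array(c,dtype=object)); return c,p,d
def load(f):
    z=np.load('pics/'+f+'.npz',allow_pickle=True); return z['c'].item(),z['p'],z['d']
def rot(c):
    a=np.array(c['attitude'],float)
    return a if a.shape==(3,3) else R.from_quat(a).as_matrix()
def foc(c): return 200/np.tan(np.radians(c['fovy'])/2)
def ray(c,u,v):
    f=foc(c); return rot(c)@np.array([(u-c['cx'])/f,(v-c['cy'])/f,1.])
def onz(c,u,v,z):
    r=ray(c,u,v); o=np.array(c['xyz'],float); return o+r*(z-o[2])/r[2]
def cloud(c,d):
    f=foc(c); v,u=np.mgrid[:400,:640]; q=np.stack([(u-c['cx'])/f*d,(v-c['cy'])/f*d,d],-1)
    return q@rot(c).T+np.array(c['xyz'],float)
def proj(c,P):
    q=rot(c).T@(np.array(P,float)-np.array(c['xyz'],float)); f=foc(c); return q[:2]/q[2]*f+[c['cx'],c['cy']]
E
python3 - <<'E'
from h import *
for n in ['scene','top','wrist']:
    c,p,d=snap(n,n+'0'); print(n,c)
print(read_state())
E
```

```text
pics
scene {'fovy': 44.604745792499, 'cx': 316.73411168286316, 'cy': 200.81724770953275, 'xyz': array([1308.58739235,   87.23571668,  957.26902788]), 'attitude': array([ 0.55803996,  0.75763096, -0.26727183, -0.2077318 ])}
top {'fovy': 55.21269287390787, 'cx': 328.59087723835006, 'cy': 201.0897415159896, 'xyz': array([ 491.96205205,  -96.76438889, 1078.7130349 ]), 'attitude': array([ 0.70774779, -0.70515443,  0.03925036, -0.01759808])}
wrist {'fovy': 67.58450096068717, 'cx': 320.85618050946835, 'cy': 199.9790045027387, 'xyz': array([ 341.40511545, -528.23459317,  373.19512869]), 'attitude': array([ 0.83959462, -0.52307924, -0.07829427,  0.12385065])}
{'time': 0.15, 'q': array([ 1.01238152,  0.43505359,  0.02492179,  1.57389057, -0.01161829,
        1.1339928 , -0.07507639]), 'qd': array([-0.00168245, -0.00231469,  0.00085681, -0.0035577 ,  0.00126312,
        0.00025213, -0.00051052]), 'tau': array([ 1.41338729e-03, -6.70883203e+01,  1.02565762e+00, -3.16447341e+01,
        1.56099256e-02,  8.99547857e-03,  5.27093505e-06]), 'ee_pos': array([ 274.94189562, -560.84678866,  230.71047921]), 'eef_rot': array([-0.68870205, -0.16016836,  0.68894244, -0.15935465]), 'force': array([-0.19877749,  0.04255089,  0.34871314]), 'torque': array([ 0.0263909 ,  0.01547215, -0.01814035]), 'gripper_width': 85.4621445332145}
```

View pics/top0.png

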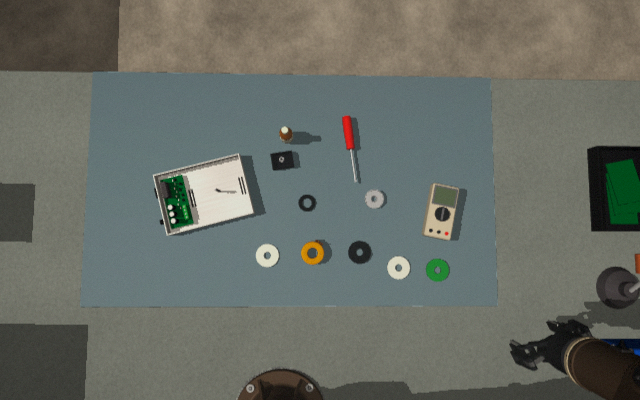

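View pics/scene0.png

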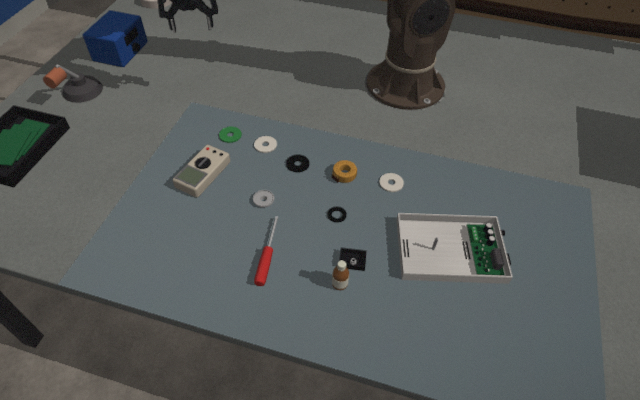

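Top view candidates for the wide pad: black ring (360,252), white (267,255) and (398,267), green (438,269). The small black ring (307,203) is the small pad. I choose the black one at (360,252). The others are toroid (313,252), plate (374,199), and stud near (220,190) in the chassis.

```bash
python3 - <<'E'
from h import *
c,p,d=load('top0'); W=cloud(c,d); hsv=cv2.cvtColor(p,cv2.COLOR_RGB2HSV)
def blob(m,u,v,z,r=16):
    k=np.zeros_like(m); k[v-r:v+r,u-r:u+r]=m[v-r:v+r,u-r:u+r]
    cs,_=cv2.findContours(k.astype(np.uint8),cv2.RETR_EXTERNAL,cv2.CHAIN_APPROX_NONE); q=max(cs,key=cv2.contourArea)
    e=cv2.fitEllipse(q); return e, onz(c,*e[0],z).round(1)
V=hsv[...,2]; 
print('wide',blob(V<62,360,252,4.5)); print('small',blob(V<62,307,203,4.5))
print('tor',blob((hsv[...,0]<25)&(hsv[...,1]>150)&(V>120),313,252,20))
print('plate',blob((hsv[...,1]<45)&(V>100),374,199,12))
# chassis
m=((hsv[...,1]<40)&(V>150))
k=np.zeros(m.shape,np.uint8); k[145:245,145:262]=m[145:245,145:262]
cs,_=cv2.findContours(k,cv2.RETR_EXTERNAL,cv2.CHAIN_APPROX_NONE); q=max(cs,key=cv2.contourArea); print(cv2.minAreaRect(q))
b=cv2.boxPoints(cv2.minAreaRect(q)); print([onz(c,*x,33).round(0) for x in b])
big=cv2.resize(p[140:250,140:260],None,fx=6,fy=6,interpolation=cv2.INTER_CUBIC)[:, :, ::-1]
z2=cv2.resize(p[222:282,330:390],None,fx=6,fy=6,interpolation=cv2.INTER_CUBIC)[:, :, ::-1]
o=np.zeros((600,800,3),np.uint8); o[:600,:480]=cv2.resize(big,(480,440))[:440] if 0 else cv2.copyMakeBorder(cv2.resize(big,(480,440)),0,160,0,0,0); o[:320,480:]=cv2.resize(z2,(320,320)); cv2.imwrite('pics/crop1.png',o)
w=W[140:250,140:260]; print(W[[190,150,200],[215,300,230]].round(0))
print(R.from_quat(read_state()['eef_rot']).as_matrix().round(3))
E
```

```text
wide (((359.3042907714844, 251.88853454589844), (21.291513442993164, 22.02500343322754), 106.88668823242188), array([ 436.5, -215.9,    4.5]))
small (((306.8402404785156, 202.51976013183594), (15.542283058166504, 16.21889877319336), 102.7802505493164), array([574.3, -68.4,   4.5]))
tor (((312.00299072265625, 252.59324645996094), (21.873552322387695, 22.090272903442383), 93.3290023803711), array([435.3, -83.9,  20. ]))
plate (((373.5241394042969, 198.49366760253906), (36.547935485839844, 36.63335037231445), 56.891109466552734), array([ 586. , -255.7,   12. ]))
((202.11767578125, 193.9705810546875), (62.574188232421875, 89.980712890625), 75.96376037597656)
[array([646., 355.,  33.]), array([709., 121.,  33.]), array([542.,  76.,  33.]), array([482., 308.,  33.])]
[[603. 176.  52.]
 [725. -48.   2.]
 [580. 147.   3.]]
[[-0.001  0.44  -0.898]
 [ 0.001 -0.898 -0.44 ]
 [-1.    -0.001  0.   ]]
```

View pics/crop1.png

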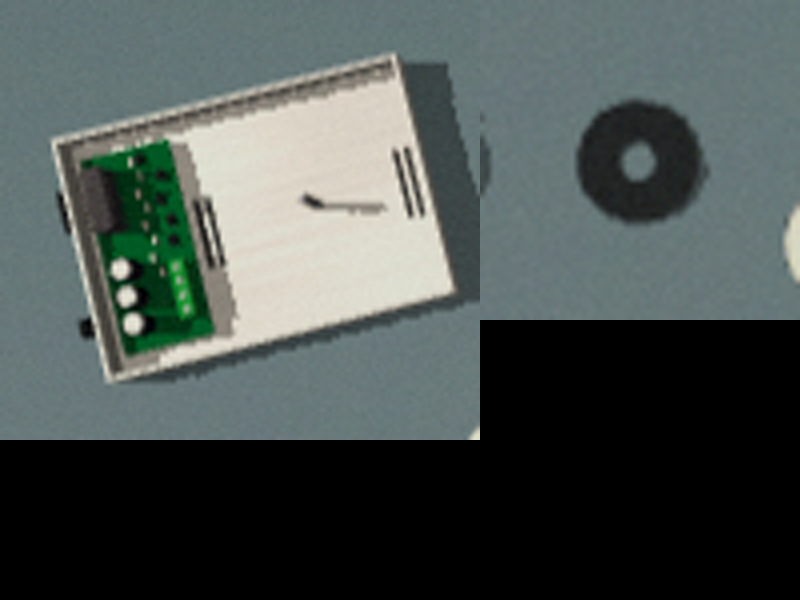

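The crop shows the chosen disc is black with a small hole, so it is the wide pad. The stud foot is at about crop (318,206), i.e. top pixel (219.5,191.5).

```bash
python3 -m creep '[[[4,-30,-37],4],[[8,-60,-74],8],[[12,-90,-111],12],[[16,-119,-148],16],[[20,-149,-185],20],[[24,-179,-222],24],[[27,-209,-260],26],[[31,-239,-297],26.1],[[31,-239,-297],26.1],[[31,-239,-297],26.1],[[31,-239,-297],26.1],[[31,-239,-297],26.1]]' 1 40; python3 - <<'E'
from h import *
s=read_state(); print(s['ee_pos'],R.from_quat(s['eef_rot']).as_matrix().round(3)); c,p,d=snap('wrist','w1'); print(c, rot(c).round(2))
E
```

```text
time: 1.35
ee_pos: [435.9, -217.4, 200.3]
eef_rot: [-0.707, 0.001, 0.707, 0.001]
force: [0.2, -0.5, 0.8]
gripper_width: 85.6
[ 435.88415301 -217.43257153  200.30945093] [[-0.    -0.003 -1.   ]
 [-0.    -1.     0.003]
 [-1.     0.     0.   ]]
{'fovy': 67.58450096068717, 'cx': 320.85618050946835, 'cy': 199.9790045027387, 'xyz': array([ 509.94708348, -217.3941316 ,  342.88444679]), 'attitude': array([-0.69876305,  0.70014225,  0.10399664, -0.10351683])} [[-0.   -0.96 -0.29]
 [-1.    0.    0.  ]
 [-0.    0.29 -0.96]]
```

View pics/w1.png

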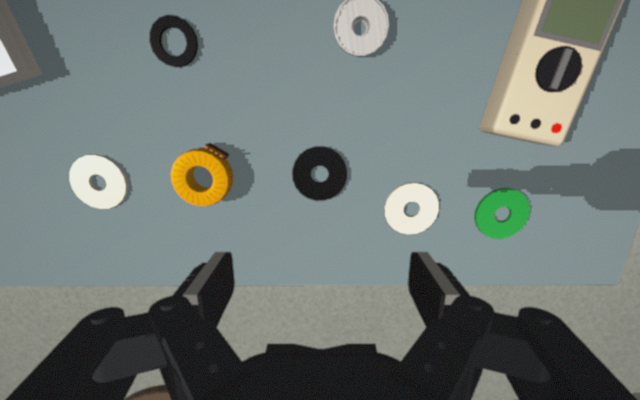

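The wrist view shows wide pad (320,173), toroid (201,178) with tag at (217,150), small pad (174,40), plate (361,26). The white look-alikes are at (98,182) and (411,208), green at (502,213).

```bash
python3 -m creep '[[[0,0,0],0],[[0,0,0],0],[[0,0,0],0],[[0,0,0],0],[[0,0,0],0]]' 0.82; cat > m.py <<'E'
from h import *
def blob(c,m,u,v,z,r=45):
    k=np.zeros(m.shape,np.uint8); a,b=max(v-r,0),max(u-r,0); k[a:v+r,b:u+r]=m[a:v+r,b:u+r]
    cs,_=cv2.findContours(k,cv2.RETR_EXTERNAL,cv2.CHAIN_APPROX_NONE); q=max(cs,key=cv2.contourArea)
    pts=np.array([onz(c,*x[0],z)[:2] for x in q],np.float32); (o,rr)=cv2.minEnclosingCircle(pts); e=cv2.fitEllipse(pts)
    return np.round(e[0],1),np.round(e[1],1),round(rr,1)
E
python3 - <<'E'
from m import *
s=read_state(); c,p,d=snap('wrist','w2'); print(s['ee_pos'],s['gripper_width'])
hsv=cv2.cvtColor(p,cv2.COLOR_RGB2HSV); V=hsv[...,2]; W=cloud(c,d)
print('wide',blob(c,V<70,320,173,4.5)); print('small',blob(c,V<70,174,40,4.5,38))
ym=(hsv[...,0]<30)&(hsv[...,1]>150)&(V>110)
print('tor',blob(c,ym,201,178,20))
print('plate',blob(c,(hsv[...,1]<40)&(V>120),361,26,12,50))
w=W[130:230,150:260].reshape(-1,3); t=w[(w[:,2]>23)&(w[:,2]<30)]; print(len(t),t.min(0),t.max(0),t.mean(0))
cx=t[:,:2]; e=cv2.minEnclosingCircle(cx[np.linalg.norm(cx-cx.mean(0),axis=1)<33].astype(np.float32)); print(e)
bm=(hsv[...,0]<20)&(V<110)&(hsv[...,1]>80); k=np.zeros_like(bm); k[135:170,195:240]=bm[135:170,195:240]; y,x=np.nonzero(k); print('tag',len(x),x.mean(),y.mean(),[onz(c,x.mean(),y.mean(),z).round(1) for z in (12,20)], W[y,x].mean(0))
# fingertips
for side in (slice(150,300),slice(340,500)):
    q=W[230:330,side].reshape(-1,3); dd=d[230:330,side].reshape(-1); q=q[(dd>20)&(q[:,2]>100)]; print('tip minz',np.percentile(q[:,2],[0,.5,2]).round(1),q[:,1].min(),q[:,1].max())
for k in (dict(a=(380,208)),): pass
E
```

```text
time: 1.9
ee_pos: [436.6, -215.9, 200.3]
eef_rot: [-0.707, -0.0, 0.707, -0.0]
force: [-0.3, -0.0, 0.5]
gripper_width: 69.9
[ 436.57953526 -215.92562586  200.30089316] 69.9113623504287
wide (array([ 438.8, -215.5]), array([61.5, 61.7]), 31.6)
small (array([576.7, -67.4]), array([45.9, 48. ]), 24.4)
tor (array([437.4, -83.6]), array([62. , 63.1]), 32.3)
plate (array([ 578.4, -251.2]), array([ 77.4, 110.9]), 60.6)
1992 [ 407.98923853 -116.14473392   23.00032149] [473.55922223 -53.03861366  28.14885942] [439.73715256 -84.93797357  25.58128205]
((438.5076904296875, -84.67460632324219), 31.637737274169922)
tag 154 218.83766233766235 153.7012987012987 [array([ 463.7, -102.7,   12. ]), array([ 464.8, -105.5,   20. ])] [ 464.16624649 -104.21186083   16.14847904]
tip minz [207.9 209.6 212.5] -193.2770831965957 -156.60226397209252
tip minz [207.1 209.7 212.7] -277.5228123394326 -237.85853660894705
```

```bash
python3 -m creep '[[[40,0,-2],0],[[85,0,-2],0],[[130,0,-2],0],[[165,0,-2],0],[[185,0,-2],0],[[195,0,-2],0],[[200,0,-2],0],[[202.5,0,-2],0],[[202.5,0,-2],0],[[202.5,0,-2],0]]'
python3 -m creep '[[[0,0,0],0],[[0,0,0],0],[[0,0,0],0],[[0,0,0],0],[[0,0,0],0],[[0,0,0],0]]' 0.6 30
python3 -m creep '[[[-5,0,0],0],[[-20,0,0],0],[[-50,0,0],0],[[-90,0,0],0],[[-130,0,0],0],[[-150,0,0],0],[[-150,0,0],0]]'
```

```text
time: 2.95
ee_pos: [439.3, -216.2, -1.3]
eef_rot: [0.708, -0.0, -0.707, 0.0]
force: [-0.6, -0.2, 0.8]
gripper_width: 69.8
time: 3.55
ee_pos: [439.3, -216.2, -0.9]
eef_rot: [0.708, -0.0, -0.706, 0.0]
force: [-1.4, -0.0, 11.6]
gripper_width: 61.7
time: 4.25
ee_pos: [440.5, -216.6, 151.4]
eef_rot: [0.709, -0.001, -0.705, 0.001]
force: [0.1, -0.2, -0.5]
gripper_width: 61.1
```

```bash
python3 -m creep '[[[-5,-20,-8],0],[[-12,-58,-24],0],[[-18,-98,-40],0],[[-24,-138,-57],0],[[-30,-178,-74],0],[[-35,-218,-90],0],[[-40,-258,-107],0],[[-45,-298,-124],0],[[-48,-338,-140],0],[[-50,-370,-153],0],[[-50,-385,-159],0],[[-50,-388,-160],0]]'
python3 -m creep '[[[0,0,0],0],[[0,0,0],0],[[0,0,0],0]]'
python3 - <<'E'
from m import *
s=read_state(); c,p,d=snap('wrist','w3'); print(s['ee_pos'],s['gripper_width'],R.from_quat(s['eef_rot']).as_matrix().round(3)); print(c['xyz'],proj(c,(603,176,51)),proj(c,(603,176,5)))
E
```

```text
time: 5.45
ee_pos: [598.1, 174.2, 196.7]
eef_rot: [-0.707, -0.001, 0.708, -0.001]
force: [-0.1, -1.0, 1.3]
gripper_width: 61.5
time: 5.75
ee_pos: [598.4, 170.0, 197.8]
eef_rot: [-0.707, 0.001, 0.707, 0.0]
force: [0.2, 0.1, 0.3]
gripper_width: 61.4
[598.40403875 170.01338851 197.78563112] 61.438913510000866 [[-0.    -0.002 -1.   ]
 [-0.001 -1.     0.002]
 [-1.     0.001  0.   ]]
[672.42173466 170.15502782 340.39019392] [315.06135073 182.33887147] [315.80406187 172.92016574]
```

View pics/w3.png

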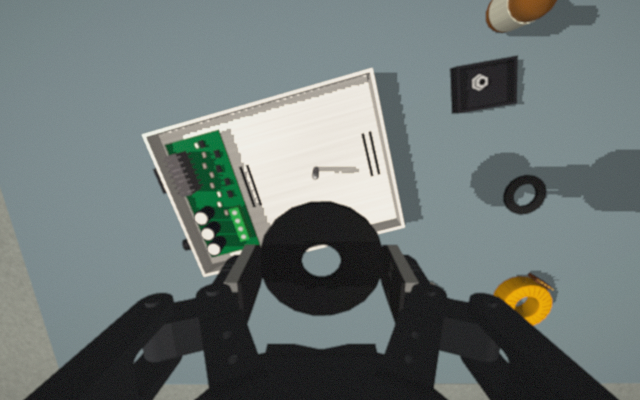

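```bash
python3 - <<'E'
from m import *
c,p,d=load('w3'); g=cv2.cvtColor(p,cv2.COLOR_RGB2GRAY)
print(g[160:190,300:345][::1,::1][:, :24])
for z in (199,203,207): print('padinhand',z,blob(c,g<75,322,258,z,64))
m=np.zeros(g.shape,np.uint8); m[225:300,285:355]=(g[225:300,285:355]>90); cs,_=cv2.findContours(m,0,1); q=max([x for x in cs],key=cv2.contourArea); e=cv2.fitEllipse(q); print('hole',e,[onz(c,*e[0],z).round(1) for z in (203,206)])
W=cloud(c,d); print('pad z',W[250:275,270:285,2].mean(),W[250:275,355:370,2].mean(), W[210:220,310:330,2].mean(),W[302:310,310:330,2].mean())
for z in (5,51): print([(u,v,onz(c,u,v,z).round(1)) for u,v in ((316,168),(316,178))])
E
```

```text
[[233 232 231 233 232 233 232 232 233 233 232 232 232 232 232 232 231 231
  231 231 230 230 230 230]
 [232 232 232 233 232 232 233 233 232 231 231 233 232 231 231 232 231 231
  230 229 228 228 229 229]
 [233 232 233 232 231 232 232 232 232 232 232 231 232 230 230 228 230 229
  230 228 229 229 229 228]
 [232 232 232 231 233 232 232 232 232 231 229 229 229 229 228 228 228 229
  229 228 228 229 229 230]
 [233 231 232 232 231 231 230 230 229 230 230 229 229 229 228 229 227 229
  230 230 229 231 231 231]
 [232 232 231 231 231 230 230 230 229 228 228 228 229 228 226 220 219 224
  229 230 230 230 229 230]
 [230 231 229 229 228 229 229 229 229 229 229 231 228 220 201 183 174 183
  199 208 210 211 212 211]
 [229 228 229 229 230 229 229 231 231 230 232 231 224 196 152 121 109 119
  146 166 173 172 175 175]
 [230 229 228 229 230 230 230 231 233 231 233 231 218 165 117  87  77  85
  117 149 163 164 163 162]
 [231 231 231 231 232 232 232 233 232 233 234 232 206 141  95  84  80  80
  107 144 159 160 161 160]
 [231 232 233 233 232 233 233 233 233 234 234 231 189 118  83  83  77  75
  103 148 170 17
[... 1841 characters left out ...]
1 231 231 231 232 232 232 232 232 233 233 233 233 233 233 234
  234 235 234 235 235 234]]
padinhand 199 (array([595. , 169.9]), array([65.3, 69.1]), 37.5)
padinhand 203 (array([597.2, 169.9]), array([63.4, 67.2]), 36.4)
padinhand 207 (array([599.4, 169.9]), array([61.6, 65.2]), 35.4)
hole ((320.8201599121094, 259.8285827636719), (30.74729347229004, 37.31178283691406), 90.6584243774414) [array([598.8, 170.3, 203. ]), array([600.4, 170.3, 206. ])]
pad z 205.46720202708582 205.63767928600657 205.92483351671194 205.1087296364438
[(316, 168, array([608.7, 175.7,   5. ])), (316, 178, array([597.1, 175.8,   5. ]))]
[(316, 168, array([617.4, 175. ,  51. ])), (316, 178, array([607.4, 175. ,  51. ]))]
```

```bash
python3 -m creep '[[[20,-6,-8.6],0],[[55,-6,-8.6],0],[[90,-6,-8.6],0],[[115,-6,-8.6],0],[[130,-6,-8.6],0],[[135,-6,-8.6],0],[[135,-6,-8.6],0],[[135,-6,-8.6],0]]'
python3 - <<'E'
from m import *
c,p,d=snap('wrist','w4')
E
```

```text
time: 6.6
ee_pos: [608.1, 178.4, 64.2]
eef_rot: [0.708, 0.0, -0.706, -0.0]
force: [-0.9, -0.6, -0.3]
gripper_width: 61.2
```

View pics/w4.png

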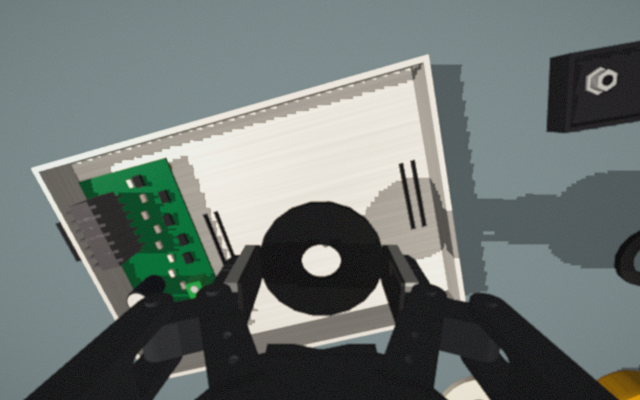

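The view shows the pad level in the jaws with its hole at (321,260). The stud isn't visible through it, hidden behind the pad's far edge. Settling and re-reading before the insertion.

```bash
python3 -m creep '[[[0,0,0],0],[[0,0,0],0],[[0,0,0],0],[[0,0,0],0]]'
python3 - <<'E'
from m import *
for n in ('top','scene'):
    c,p,d=snap(n,n+'5'); s=read_state()['ee_pos']; print(s)
c,p,d=load('scene5'); print(proj(c,(607,176,51)),proj(c,(607,176,5)))
c,p,d=load('scene0'); u,v=proj(c,(607,176,30)).astype(int); a=cv2.resize(p[v-40:v+30,u-50:u+50],(800,560),interpolation=cv2.INTER_CUBIC)
print(u,v);
for z in (5,51): q=(proj(c,(607.3,175.9,z))-[u-50,v-40])*8; cv2.circle(a,tuple(int(i) for i in q),5,(255,0,0),1)
cv2.imwrite('pics/s0c.png',a[:,:,::-1])
E
```

```text
time: 7.05
ee_pos: [607.2, 178.2, 63.0]
eef_rot: [0.707, 0.0, -0.707, 0.0]
force: [0.7, -0.3, 0.2]
gripper_width: 61.2
[607.17027514 178.11230812  62.90715894]
[607.12182448 178.15651629  62.84236139]
[436.76257316 236.99256325] [432.73621801 248.3097262 ]
434 242
```

View pics/s0c.png

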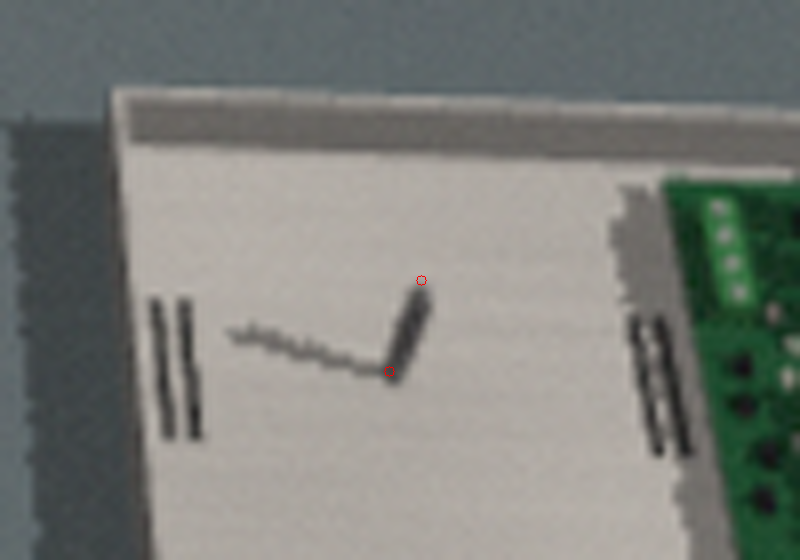

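The scene view puts the projected stud (423,281)–(390,371) on the drawn stud to within about 1 px. Correcting y by 2 mm and lowering.

```bash
python3 -m creep '[[[0,2.3,-0.5],0],[[10,2.3,-0.5],0],[[22,2.3,-0.5],0],[[34,2.3,-0.5],0],[[44,2.3,-0.5],0],[[51,2.3,-0.5],0],[[56,2.3,-0.5],0],[[59,2.3,-0.5],0],[[60,2.3,-0.5],0],[[60,2.3,-0.5],0]]'
python3 -m creep '[[[0,0,0],0],[[0,0,0],0],[[0,0,0],0]]'
```

```text
time: 8.15
ee_pos: [607.8, 175.9, 3.0]
eef_rot: [0.707, 0.0, -0.707, 0.0]
force: [-0.2, -0.4, -0.6]
gripper_width: 61.0
time: 8.45
ee_pos: [607.8, 175.9, 3.1]
eef_rot: [0.707, 0.0, -0.707, -0.0]
force: [0.3, -0.1, -0.2]
gripper_width: 61.0
```

```bash
python3 -m creep '[[[0,0,0],0],[[0,0,0],0],[[0,0,0],0],[[0,0,0],0],[[-10,0,0],0],[[-40,0,0],0],[[-80,0,0],0],[[-120,0,0],0],[[-165,0,0],0],[[-197,0,0],0],[[-197,0,0],0],[[-197,0,0],0]]' 0.95
python3 - <<'E'
from m import *
c,p,d=snap('wrist','w6'); g=cv2.cvtColor(p,cv2.COLOR_RGB2GRAY); s=read_state(); print(s['ee_pos'])
print(blob(c,g<80,320,172,7.5)); W=cloud(c,d); u,v=proj(c,(607+22,176,10)).astype(int); print(W[v-2:v+3,u-2:u+3].mean((0,1)))
cv2.imwrite('pics/w6c.png',cv2.resize(p[120:230,250:400],(600,440),interpolation=cv2.INTER_CUBIC)[:,:,::-1])
E
```

```text
time: 9.65
ee_pos: [607.9, 175.9, 201.2]
eef_rot: [0.708, 0.0, -0.706, -0.0]
force: [-0.2, 0.0, -0.4]
gripper_width: 81.4
[607.26077607 175.67277447 199.85186324]
(array([607.3, 175.8]), array([60.3, 60.8]), 31.0)
[629.13617128 176.32919914   9.87125053]
```

View pics/w6c.png

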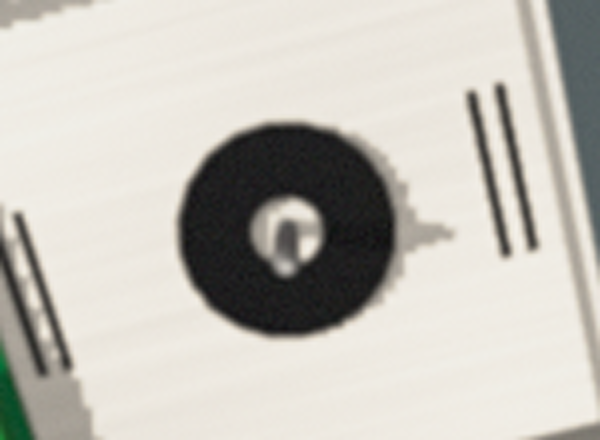

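The pad lies flat with the stud up through its hole, near-concentric at crop (287,230). On to the toroid, turning +38°.

```bash
python3 -m creep '[[[0,15,10],4],[[0,48,31],10],[[0,85,55],17],[[0,122,79],24],[[0,159,103],30],[[0,196,127],35],[[0,230,150],38],[[0,252,165],38],[[0,260,170],38],[[0,260,170],38],[[0,260,170],38],[[0,260,170],38]]' 1
cat > tor.py <<'E'
from m import *
s=read_state(); c,p,d=snap('wrist','w7'); M=R.from_quat(s['eef_rot']).as_matrix(); print(s['ee_pos'],M[:2,1:].round(3))
hsv=cv2.cvtColor(p,cv2.COLOR_RGB2HSV); V=hsv[...,2]; W=cloud(c,d)
u,v=proj(c,(438,-84,14)).astype(int); print(u,v)
ym=(hsv[...,0]<30)&(hsv[...,1]>150)&(V>110); print(blob(c,ym,u,v,20,50),blob(c,ym,u,v,14,50))
near=np.hypot(W[...,0]-438,W[...,1]+84)<60; t=W[near&(W[...,2]>23)&(W[...,2]<30)&ym][:,:2].astype(np.float32); o=cv2.minEnclosingCircle(t); print('depth circ',o)
bm=near&(hsv[...,0]<20)&(V<110)&(hsv[...,1]>80)&(W[...,2]>8); y,x=np.nonzero(bm); q=W[bm]; r=q[:,:2]-o[0]; q=q[np.hypot(*r.T)>31.5]; m=q.mean(0); print('tag',len(q),m,np.degrees(np.arctan2(m[1]-o[0][1],m[0]-o[0][0])))
cv2.imwrite('pics/w7c.png',cv2.resize(p[max(v-70,0):v+110,max(u-100,0):u+100],(800,720))[:600,:,::-1])
E
python3 tor.py
```

```text
time: 10.9
ee_pos: [438.4, -82.8, 199.5]
eef_rot: [-0.669, 0.229, 0.669, 0.23]
force: [0.1, -0.1, 0.7]
gripper_width: 85.2
[438.39667732 -82.83066844 199.53841172] [[-0.614 -0.789]
 [-0.789  0.614]]
322 177
(array([437.6, -84.4]), array([62. , 62.5]), 31.9) (array([436.5, -83.5]), array([63.1, 63.7]), 32.5)
depth circ ((441.2821960449219, -85.42747497558594), 33.67849349975586)
tag 41 [ 463.17566499 -102.95149994   53.10613815] -38.674565570022104
```

View pics/w7c.png

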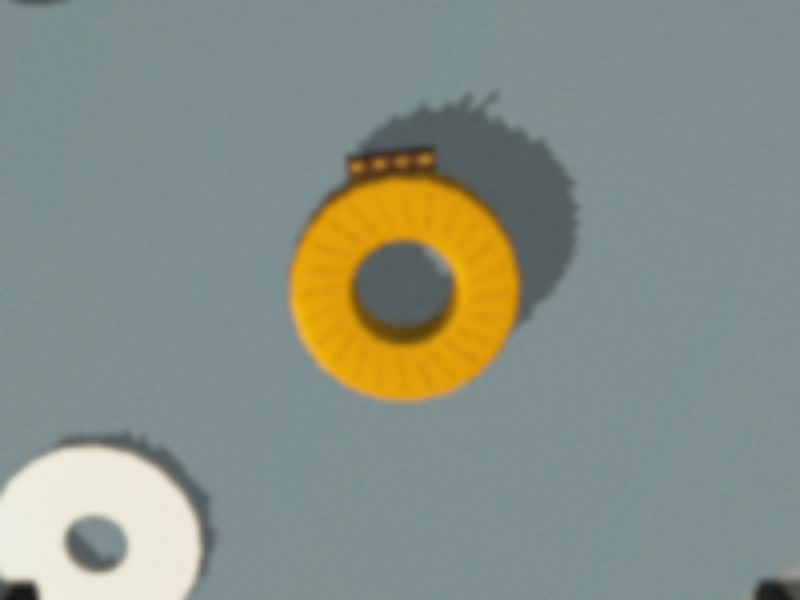

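```bash
python3 -m creep '[[[40,1.4,-0.6],0],[[85,1.4,-0.6],0],[[130,1.4,-0.6],0],[[160,1.4,-0.6],0],[[178,1.4,-0.6],0],[[188,1.4,-0.6],0],[[193,1.4,-0.6],0],[[195.5,1.4,-0.6],0],[[195.5,1.4,-0.6],0],[[195.5,1.4,-0.6],0]]'
python3 -m creep '[[[0,0,0],0],[[0,0,0],0],[[0,0,0],0],[[0,0,0],0],[[0,0,0],0],[[0,0,0],0],[[0,0,0],0]]' 0.5 70
python3 -m creep '[[[-3,0,0],0],[[-10,0,0],0],[[-30,0,0],0],[[-60,0,0],0],[[-95,0,0],0],[[-130,0,0],0],[[-165,0,0],0],[[-190,0,0],0],[[-196,0,0],0],[[-196,0,0],0],[[-196,0,0],0]]'
```

```text
time: 11.95
ee_pos: [437.9, -85.7, 5.0]
eef_rot: [0.669, -0.23, -0.668, -0.23]
force: [-0.4, -0.5, 0.3]
gripper_width: 85.0
time: 12.65
ee_pos: [437.9, -85.6, 5.5]
eef_rot: [0.669, -0.23, -0.668, -0.23]
force: [-3.4, 0.7, 18.3]
gripper_width: 61.4
time: 13.75
ee_pos: [436.3, -85.6, 198.9]
eef_rot: [-0.668, 0.23, 0.669, 0.23]
force: [-0.0, 0.1, -4.3]
gripper_width: 61.7
```

```bash
python3 -m creep '[[[0,-10,1],-2],[[0,-35,3],-6],[[0,-65,5],-10],[[0,-100,8],-15],[[0,-135,11],-20],[[0,-170,14],-25],[[0,-205,17],-30],[[0,-240,20],-34],[[0,-270,22],-37],[[0,-295,24],-38],[[0,-308,25],-38],[[0,-311.5,25.5],-38]]'
python3 -m creep '[[[0,0,0],0],[[0,0,0],0],[[0,0,0],0],[[0,0,0],0],[[0,0,0],0]]'
python3 - <<'E'
from m import *
s=read_state(); c,p,d=snap('wrist','w8'); M=R.from_quat(s['eef_rot']).as_matrix(); print(s['ee_pos'],M.round(3))
hsv=cv2.cvtColor(p,cv2.COLOR_RGB2HSV); V=hsv[...,2]; W=cloud(c,d); T=s['ee_pos']
ym=(hsv[...,0]<30)&(hsv[...,1]>150)&(V>80)
q=W[ym&(W[...,2]>150)]; print('z',np.percentile(q[:,2],[5,50,95]).round(1)); 
top=q[q[:,2]>np.percentile(q[:,2],95)-3]; print(np.linalg.lstsq(np.c_[q[:,:2]-T[:2],np.ones(len(q))][q[:,2]>T[2]+16],q[q[:,2]>T[2]+16,2],rcond=None)[0])
u,v=proj(c,(T[0],T[1],T[2]+20)).astype(int)
for h in (14,20): print(h,blob(c,ym,u,v,T[2]+h,100))
# hole
u0=cv2.findContours(ym.astype(np.uint8),cv2.RETR_CCOMP,cv2.CHAIN_APPROX_NONE)
for k,hh in zip(*[u0[0],u0[1][0]]):
    if hh[3]>=0 and cv2.contourArea(k)>300:
        e=cv2.fitEllipse(k); print('hole',e,onz(c,*e[0],T[2]+20).round(1))
cv2.imwrite('pics/w8c.png',p[:,:,::-1])
E
```

```text
time: 14.95
ee_pos: [608.8, 178.2, 199.0]
eef_rot: [-0.706, -0.002, 0.708, -0.001]
force: [-0.1, -0.9, -4.6]
gripper_width: 61.0
time: 15.45
ee_pos: [608.9, 175.0, 200.6]
eef_rot: [0.707, -0.0, -0.707, -0.0]
force: [0.3, -0.8, -3.7]
gripper_width: 61.2
[608.87718008 175.00886108 200.5778336 ] [[ 0. -0. -1.]
 [-0. -1.  0.]
 [-1.  0. -0.]]
z [209.8 220.2 221.4]
[ 1.15916634e-01 -3.24040090e-03  2.20340287e+02]
14 (array([608.7, 175.2]), array([63.1, 71. ]), 36.6)
20 (array([612.2, 175.2]), array([60.2, 67.7]), 34.9)
hole ((321.0934753417969, 263.0853271484375), (34.00491714477539, 53.115718841552734), 90.27824401855469) [615.5 175.1 220.6]
```

View pics/w8c.png

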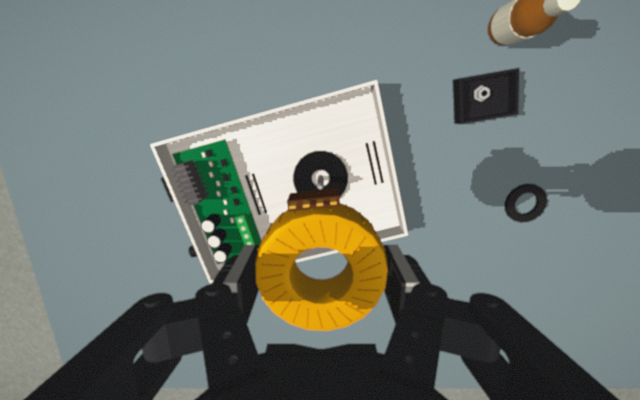

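```bash
python3 - <<'E'
from m import *
c,p,d=load('w8'); W=cloud(c,d)
for v in list(range(196,250,4))+list(range(280,334,4)): print(v,W[v,316:326].mean(0).round(1), p[v,320])
for u in list(range(256,296,5))+list(range(350,392,5)): print(u,W[262:268,u].mean(0).round(1))
E
```

```text
196 [645.1 175.3 212.3] [51 30 21]
200 [644.1 175.3 215.4] [107  81  32]
204 [643.1 175.3 218. ] [229 177  67]
208 [640.  175.3 214.2] [104  68  22]
212 [639.4 175.3 218.1] [123  86  10]
216 [638.2 175.3 220.1] [231 169  10]
220 [636.5 175.3 220.3] [219 154  10]
224 [634.7 175.3 220.7] [218 150  10]
228 [632.7 175.3 220.4] [227 161  10]
232 [631.  175.3 220.9] [231 169  10]
236 [629.  175.3 220.6] [231 169  10]
240 [627.1 175.3 220.7] [231 167  10]
244 [624.7 175.3 219.8] [229 165  10]
248 [524.  175.8  17.2] [141 128 114]
280 [594.6 175.4 201.2] [98 76 40]
284 [594.7 175.4 205.1] [97 70 18]
288 [594.5 175.4 208.5] [98 69 10]
292 [594.8 175.4 212.4] [99 71 10]
296 [594.6 175.4 215.6] [103  74  20]
300 [594.2 175.3 218.3] [123  86  11]
304 [592.8 175.3 219.4] [218 152  10]
308 [591.2 175.3 220.4] [230 166  10]
312 [589.1 175.3 220.6] [229 163  10]
316 [586.7 175.4 220.4] [222 157  10]
320 [584.4 175.3 220.4] [213 144  10]
324 [582.3 175.3 220.7] [219 152  10]
328 [579.6 175.4 220.3] [226 161   7]
332 [389.3 175.9   1.7] [132 147 146]
256 [614.4 205.1 220. ]
261 [614.6 202.7 220.3]
266 [614.7 200.4 220.4]
271 [614.7 198.1 220.4]
276 [614.6 195.8 220.3]
281 [614.8 193.5 220.5]
286 [614.6 191.2 220.3]
291 [613.8 189.1 218.9]
350 [613.8 161.6 218.8]
355 [614.8 159.5 220.5]
360 [615.  157.3 221. ]
365 [614.8 154.9 220.6]
370 [615.  152.7 221. ]
375 [615.1 150.5 221.1]
380 [614.6 148.  220.3]
385 [614.2 145.5 219.5]
390 [617.3 144.6 225. ]
```

Toroid hangs level (top face 220.4±0.4 mm all round), centred at about (608.9,175.2). Stud is at (607.4,175.9).

```bash
python3 -m creep '[[[15,-0.7,1.4],0],[[45,-0.7,1.4],0],[[80,-0.7,1.4],0],[[108,-0.7,1.4],0],[[125,-0.7,1.4],0],[[130,-0.7,1.4],0],[[130,-0.7,1.4],0],[[130,-0.7,1.4],0]]'
python3 -m creep '[[[5,0,0],0],[[12,0,0],0],[[20,0,0],0],[[28,0,0],0],[[36,0,0],0],[[43,0,0],0],[[48,0,0],0],[[52,0,0],0],[[54,0,0],0],[[55,0,0],0],[[55,0,0],0],[[55,0,0],0]]'
```

```text
time: 16.3
ee_pos: [608.4, 176.6, 71.5]
eef_rot: [0.708, 0.0, -0.706, -0.0]
force: [0.2, 0.2, -3.0]
gripper_width: 61.4
time: 17.5
ee_pos: [607.7, 176.3, 15.6]
eef_rot: [0.707, 0.0, -0.707, 0.0]
force: [0.3, -0.3, -3.3]
gripper_width: 61.3
```

```bash
python3 -m creep '[[[0.5,0,0],0],[[1,0,0],0],[[1.3,0,0],0],[[1.6,0,0],0],[[1.9,0,0],0],[[2.1,0,0],0],[[2.1,0,0],0],[[2.1,0,0],0]]'
```

```text
time: 18.3
ee_pos: [607.5, 176.2, 13.8]
eef_rot: [0.707, 0.0, -0.707, 0.0]
force: [-3.4, -1.2, 6.0]
gripper_width: 61.3
```

Contact is made (+6 N). Releasing and lifting.

```bash
python3 -m creep '[[[0,0,0],0],[[0,0,0],0],[[0,0,0],0],[[0,0,0],0],[[0,0,0],0],[[-5,0,0],0],[[-20,0,0],0],[[-50,0,0],0],[[-95,0,0],0],[[-145,0,0],0],[[-185,0,0],0],[[-187,0,0],0]]' 1
python3 -m creep '[[[0,0,0],0],[[0,0,0],0],[[0,0,0],0]]'
python3 - <<'E'
from m import *
s=read_state(); c,p,d=snap('wrist','w9'); T=s['ee_pos']; print(T)
hsv=cv2.cvtColor(p,cv2.COLOR_RGB2HSV); V=hsv[...,2]; W=cloud(c,d)
ym=(hsv[...,0]<30)&(hsv[...,1]>150)&(V>110); print(blob(c,ym,320,182,28,60))
q=W[ym&(np.hypot(W[...,0]-607,W[...,1]-176)<29)&(W[...,2]>30)]; print(len(q),np.linalg.lstsq(np.c_[q[:,:2]-[607.5,176],np.ones(len(q))],q[:,2],rcond=None)[0])
cv2.imwrite('pics/w9c.png',cv2.resize(p[120:240,240:400],(800,600),interpolation=cv2.INTER_CUBIC)[:,:,::-1])
E
```

```text
time: 19.5
ee_pos: [610.6, 177.6, 208.2]
eef_rot: [0.711, 0.001, -0.703, -0.001]
force: [0.0, 0.2, -0.3]
gripper_width: 85.8
time: 19.8
ee_pos: [606.6, 175.8, 198.8]
eef_rot: [-0.706, 0.0, 0.708, -0.0]
force: [-0.1, 0.2, -0.4]
gripper_width: 85.1
[606.62700374 175.84891799 198.7731781 ]
(array([607.9, 176.2]), array([60.6, 64.6]), 34.2)
1743 [2.84366735e-03 2.97550187e-03 3.36126324e+01]
```

View pics/w9c.png

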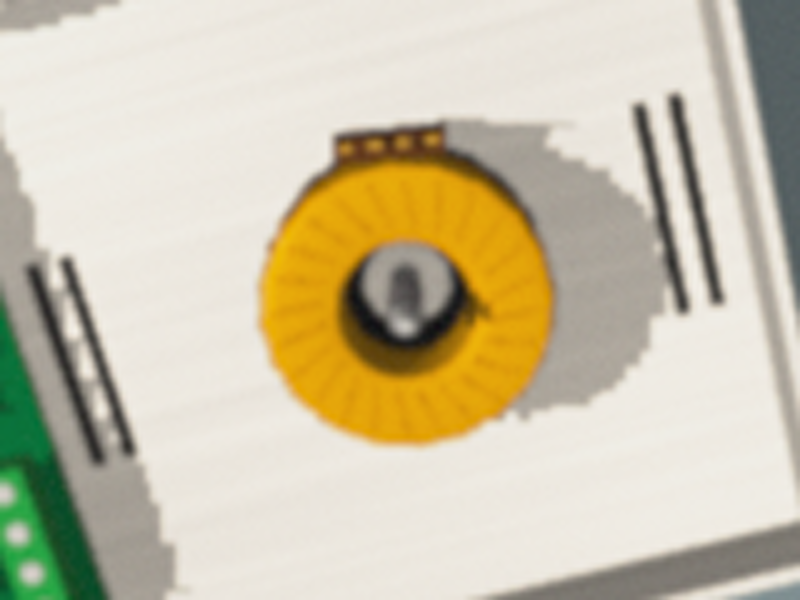

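The transformer sits flat with its top at 33.6 mm, centred at (607.9,176.2) and the stud mid-hole. Next, the small pad.

```bash
python3 -m creep '[[[0,15,2],0],[[0,50,6],0],[[0,95,12],0],[[0,140,18],0],[[0,180,22],0],[[0,212,26],0],[[0,234,29],0],[[0,243,30],0],[[0,243,30],0],[[0,243,30],0],[[0,243,30],0],[[0,243,30],0]]' 0.7
python3 - <<'E'
from m import *
c,p,d=load('w9'); print('tip',onz(c,321,186,51),onz(c,321,186.5,48))
s=read_state(); c,p,d=snap('wrist','w10'); T=s['ee_pos']; print(T,s['gripper_width'])
hsv=cv2.cvtColor(p,cv2.COLOR_RGB2HSV); V=hsv[...,2]; u,v=proj(c,(576.7,-67.4,4.5)).astype(int)
print(blob(c,V<70,u,v,4.5,40)); 
m=np.zeros(V.shape,np.uint8); m[v-16:v+16,u-16:u+16]=V[v-16:v+16,u-16:u+16]>80; cs,_=cv2.findContours(m,0,1); k=[x for x in cs if 50<cv2.contourArea(x)<900]; print([(cv2.fitEllipse(x),onz(c,*cv2.fitEllipse(x)[0],4.5).round(1)) for x in k])
E
```

```text
time: 21.05
ee_pos: [577.7, -65.2, 200.1]
eef_rot: [-0.707, -0.001, 0.707, -0.001]
force: [-0.4, -0.1, 0.6]
gripper_width: 59.7
tip [606.86178175 175.93273849  51.        ] [605.57388501 175.9299418   48.        ]
[577.72881813 -65.23732115 200.11600745] 59.72040302017136
(array([576.5, -67.7]), array([45.8, 45.9]), 23.6)
[(((323.6184997558594, 177.07322692871094), (21.374149322509766, 21.899076461791992), 86.71839141845703), array([576.9, -67.9,   4.5]))]
```

```bash
python3 -m creep '[[[40,2.6,1],0],[[85,2.6,1],0],[[130,2.6,1],0],[[160,2.6,1],0],[[180,2.6,1],0],[[190,2.6,1],0],[[196,2.6,1],0],[[199,2.6,1],0],[[199,2.6,1],0],[[199,2.6,1],0]]'
python3 -m creep '[[[0,0,0],0],[[0,0,0],0],[[0,0,0],0],[[0,0,0],0],[[0,0,0],0],[[0,0,0],0]]' 0.4 30
python3 -m creep '[[[-5,0,0],0],[[-20,0,0],0],[[-50,0,0],0],[[-90,0,0],0],[[-130,0,0],0],[[-170,0,0],0],[[-194,0,0],0],[[-199,0,0],0],[[-199,0,0],0],[[-199,0,0],0]]'
```

```text
time: 22.1
ee_pos: [577.2, -69.4, 2.2]
eef_rot: [0.708, 0.0, -0.707, 0.0]
force: [0.4, 0.7, 0.1]
gripper_width: 59.7
time: 22.7
ee_pos: [577.2, -69.4, 2.5]
eef_rot: [0.708, -0.0, -0.707, 0.0]
force: [-2.3, 0.3, 7.7]
gripper_width: 45.1
time: 23.7
ee_pos: [575.8, -69.4, 199.5]
eef_rot: [-0.707, -0.0, 0.708, -0.0]
force: [-0.8, 0.4, -0.1]
gripper_width: 45.1
```

```bash
python3 -m creep '[[[0,-15,-2],0],[[0,-50,-6],0],[[0,-95,-12],0],[[0,-140,-18],0],[[0,-180,-23],0],[[0,-212,-27],0],[[0,-235,-30],0],[[0,-245.3,-31.3],0],[[0,-245.3,-31.3],0],[[0,-245.3,-31.3],0],[[0,-245.3,-31.3],0],[[0,-245.3,-31.3],0]]'
cat > inhand.py <<'E'
from m import *
import sys
s=read_state(); c,p,d=snap('wrist',sys.argv[1]); T=s['ee_pos']; print(T,R.from_quat(s['eef_rot']).as_matrix()[:,0].round(3)); W=cloud(c,d); V=p.max(2)
near=(np.hypot(W[...,0]-T[0],W[...,1]-T[1])<32)&(W[...,2]>T[2]-5)&(W[...,2]<T[2]+20)
for v in range(200,330,5): print(v,W[v,316:326].mean(0).round(1),p[v,320])
for u in list(range(255,300,6))+list(range(346,392,6)): print(u,W[258:264,u].mean(0).round(1))
E
python3 inhand.py w11; cp pics/w11.png pics/w11v.png
```

```text
time: 24.9
ee_pos: [608.0, 174.2, 200.3]
eef_rot: [0.707, -0.001, -0.707, -0.0]
force: [-0.4, 0.4, -0.6]
gripper_width: 45.2
[608.01414882 174.21918648 200.25365754] [ 0.    -0.001 -1.   ]
200 [588.3 174.9  33.7] [231 168  10]
205 [582.5 174.9  33.5] [228 163  10]
210 [567.2 175.    5.3] [234 206 153]
215 [631.1 174.6 201.1] [132 127 119]
220 [629.7 174.6 204.3] [30 29 25]
225 [627.1 174.6 204.4] [23 26 26]
230 [624.4 174.6 204.4] [27 27 23]
235 [621.6 174.6 204.1] [44 45 41]
240 [528.1 175.1   4.9] [237 233 224]
245 [524.1 175.1  10.6] [134 129 121]
250 [524.1 175.1  24.2] [128 124 117]
255 [510.2 175.    9.9] [219 217 206]
260 [498.8 175.1   1.4] [129 146 146]
265 [491.7 175.1   1.4] [131 148 149]
270 [484.8 175.2   1.9] [133 148 150]
275 [477.2 175.2   1.4] [132 147 149]
280 [594.1 174.7 201.4] [42 47 48]
285 [592.9 174.7 204.3] [24 24 25]
290 [589.9 174.7 204.4] [26 24 23]
295 [587.1 174.7 204.7] [31 31 31]
300 [439.7 175.2   1.5] [101 113 116]
305 [432.  175.3   1.6] [130 146 148]
310 [424.  175.3   1.3] [132 146 148]
315 [416.  175.3   1.2] [127 143 145]
320 [408.5 175.3   1.9] [128 144 147]
325 [400.2 175.3   1.7] [131 146 148]
255 [619.2 203.1 226.2]
261 [619.3 200.4 226.3]
267 [619.3 197.8 226.4]
273 [613.4 197.2 215.4]
279 [607.5 196.  204.5]
285 [607.4 193.  204.3]
291 [607.3 189.9 204.2]
297 [505.6 203.8  15.5]
346 [606.6 161.4 203. ]
352 [607.4 158.4 204.3]
358 [607.5 155.3 204.6]
364 [607.4 152.2 204.5]
370 [616.1 152.1 220.6]
376 [619.2 150.5 226.3]
382 [619.3 147.9 226.5]
388 [616.3 144.  220.9]
```

View pics/w11v.png

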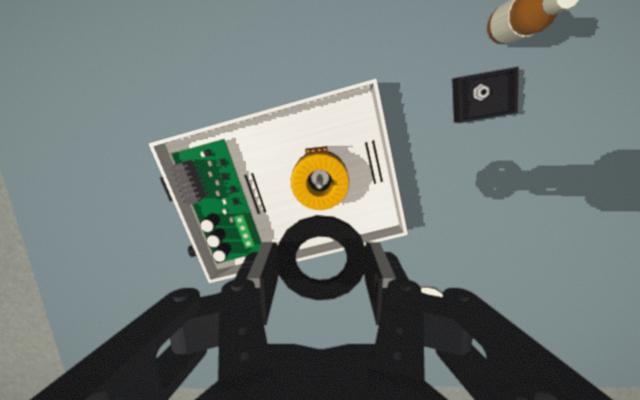

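Pad level in hand (204.4±0.2), centred on the TCP, with the transformer below at (320,180). Lowering.

```bash
python3 -m creep '[[[20,-1.7,0.8],0],[[55,-1.7,0.8],0],[[90,-1.7,0.8],0],[[115,-1.7,0.8],0],[[130,-1.7,0.8],0],[[140,-1.7,0.8],0],[[150,-1.7,0.8],0],[[157,-1.7,0.8],0],[[161,-1.7,0.8],0],[[163.5,-1.7,0.8],0],[[164.5,-1.7,0.8],0],[[164.5,-1.7,0.8],0]]'
python3 -m creep '[[[0,0,0],0],[[0,0,0],0],[[0,0,0],0]]'
```

```text
time: 26.15
ee_pos: [607.2, 177.7, 36.0]
eef_rot: [0.707, 0.0, -0.707, 0.0]
force: [0.7, 0.7, -0.2]
gripper_width: 45.4
time: 26.45
ee_pos: [607.1, 177.7, 35.9]
eef_rot: [0.707, 0.0, -0.707, 0.0]
force: [-0.3, 0.1, 0.1]
gripper_width: 45.3
```

```bash
python3 -m creep '[[[0,1,0],0],[[0,1.7,0],0],[[0.4,1.7,0],0],[[0.8,1.7,0],0],[[0.8,1.7,0],0],[[0.8,1.7,0],0],[[0.8,1.7,0],0]]'
python3 -m creep '[[[0,0,0],0],[[0,0,0],0],[[0,0,0],0],[[0,0,0],0],[[-3,0,0],0],[[-15,0,0],0],[[-45,0,0],0],[[-85,0,0],0],[[-125,0,0],0],[[-155,0,0],0],[[-164,0,0],0],[[-164,0,0],0]]' 0.8
python3 -m creep '[[[0,0,0],0],[[0,0,0],0],[[0,0,0],0]]'
python3 - <<'E'
from m import *
s=read_state(); c,p,d=snap('wrist','w12'); T=s['ee_pos']; print(T)
W=cloud(c,d); V=p.max(2)
print(blob(c,V<70,320,185,36.5,40)); rr=np.hypot(W[...,0]-607.2,W[...,1]-176)
q=W[(rr<23)&(rr>14)&(W[...,2]>36)&(V<75)]; print(len(q),np.linalg.lstsq(np.c_[q[:,:2]-[607.2,176],np.ones(len(q))],q[:,2],rcond=None)[0])
cv2.imwrite('pics/w12c.png',cv2.resize(p[120:240,240:400],(800,600),interpolation=cv2.INTER_CUBIC)[:,:,::-1])
E
```

```text
time: 27.15
ee_pos: [607.0, 176.0, 34.9]
eef_rot: [-0.707, -0.0, 0.707, -0.0]
force: [0.5, 1.3, -0.6]
gripper_width: 45.1
time: 28.35
ee_pos: [607.9, 176.3, 201.3]
eef_rot: [0.708, 0.0, -0.706, -0.0]
force: [0.9, 0.9, -0.3]
gripper_width: 68.1
time: 28.65
ee_pos: [606.3, 175.7, 197.4]
eef_rot: [-0.706, 0.0, 0.708, -0.0]
force: [0.3, -0.4, 0.2]
gripper_width: 68.2
[606.30649094 175.67802981 197.43781532]
(array([606.3, 176.1]), array([44.7, 44.8]), 23.0)
3789 [ 7.05735005e+00 -5.03740914e-02  1.55081403e+02]
```

View pics/w12c.png

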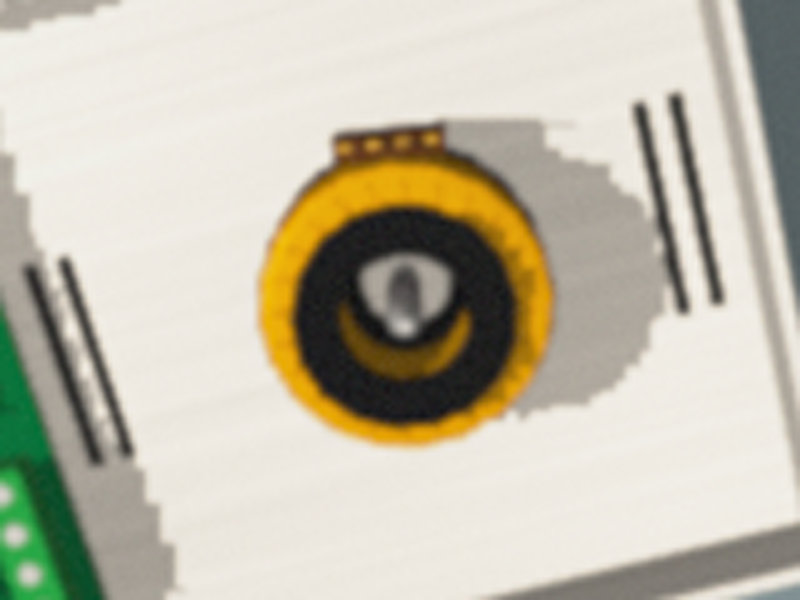

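Small pad is on centrally at (606.3,176.1), with the stud tip at crop (405,325). Next, the plate.

```bash
python3 -m creep '[[[0,15,1],0],[[0,50,3],0],[[0,95,5],0],[[0,142,7],0],[[0,189,10],0],[[0,236,12],0],[[0,283,14],0],[[0,330,17],0],[[0,373,19],0],[[0,405,21],0],[[0,424,22],0],[[0,430,22],0]]'
python3 -m creep '[[[0,0,0],0],[[0,0,0],0],[[0,0,0],0]]'
python3 - <<'E'
from m import *
s=read_state(); c,p,d=snap('wrist','w13'); T=s['ee_pos']; print(T)
W=cloud(c,d); hsv=cv2.cvtColor(p,cv2.COLOR_RGB2HSV)
m=(hsv[...,1]<30)&(p.max(2)>130); m2=np.zeros(m.shape,np.uint8); u,v=proj(c,(584,-254,12)).astype(int); print(u,v)
print(blob(c,m,u,v,14,55)); rr=np.hypot(W[...,0]-584,W[...,1]+254); q=W[(rr<45)&(W[...,2]>7.5)]; print(len(q),q.min(0),q.max(0),cv2.minEnclosingCircle(q[:,:2].astype(np.float32)))
cv2.imwrite('pics/w13c.png',cv2.resize(p[100:250,220:420],(800,600),interpolation=cv2.INTER_CUBIC)[:,:,::-1])
E
```

```text
time: 29.9
ee_pos: [583.3, -258.5, 198.5]
eef_rot: [-0.707, 0.002, 0.707, 0.001]
force: [0.8, 0.8, 0.2]
gripper_width: 68.5
time: 30.2
ee_pos: [585.5, -252.2, 198.9]
eef_rot: [0.707, 0.001, -0.707, 0.001]
force: [0.3, 0.6, -1.0]
gripper_width: 68.3
[ 585.46721814 -252.21363692  198.93781298]
322 179
(array([ 581.9, -253.1]), array([139. , 141.6]), 87.3)
24362 [ 561.90641049 -298.94987623    7.5601184 ] [ 615.87721011 -209.39682484  297.5906264 ] ((584.1760864257812, -254.0204620361328), 44.966529846191406)
```

View pics/w13c.png

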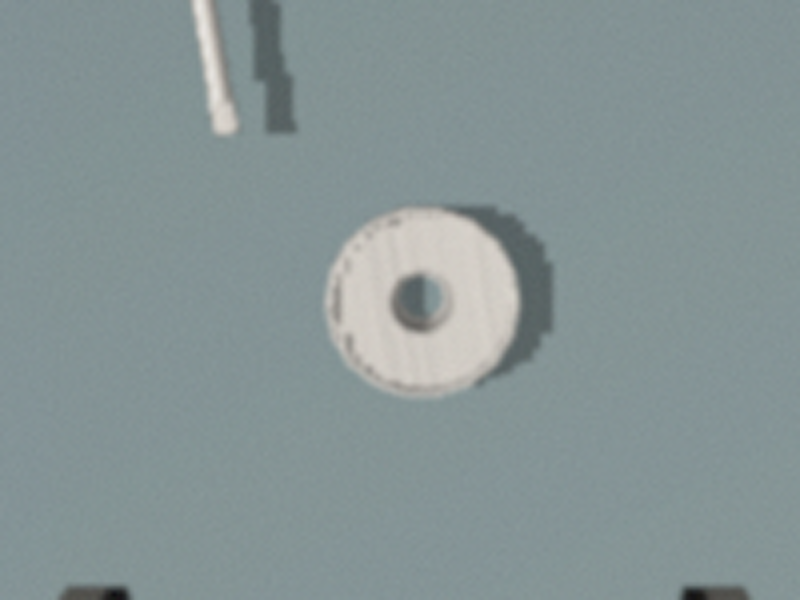

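Plate outline centre is at crop (422,302), full-frame (325.5,175.5). The screwdriver tip at crop (225,130) is about 50 mm ahead and clear of the jaws.

```bash
python3 - <<'E'
from m import *
c,p,d=load('w13'); sat=p.astype(int); m=((sat[...,0]-sat[...,2])>5)&(p.max(2)>140)
print(blob(c,m,325,175,13.5,32), onz(c,325.5,175.5,13.5).round(1))
E
```

```text
(array([ 588.9, -256.6]), array([51.6, 52. ]), 26.6) [ 588.7 -256.8   13.5]
```

```bash
python3 -m creep '[[[40,4.4,-3.3],0],[[80,4.4,-3.3],0],[[110,4.4,-3.3],0],[[135,4.4,-3.3],0],[[150,4.4,-3.3],0],[[155,4.4,-3.3],0],[[155,4.4,-3.3],0],[[155,4.4,-3.3],0],[[155,4.4,-3.3],0]]' 0.8
```

```text
time: 31.15
ee_pos: [589.3, -258.8, 45.3]
eef_rot: [0.708, -0.0, -0.706, 0.0]
force: [-0.2, 0.4, -0.4]
gripper_width: 68.1
```

```bash
python3 -m creep '[[[8,-2.1,0.4],0],[[20,-2.1,0.4],0],[[30,-2.1,0.4],0],[[36,-2.1,0.4],0],[[39,-2.1,0.4],0],[[40.3,-2.1,0.4],0],[[40.3,-2.1,0.4],0],[[40.3,-2.1,0.4],0]]'
python3 -m creep '[[[0,0,0],0],[[0,0,0],0],[[0,0,0],0],[[0,0,0],0],[[0,0,0],0],[[0,0,0],0]]' 0.45 30
python3 -m creep '[[[-5,0,0],0],[[-20,0,0],0],[[-50,0,0],0],[[-90,0,0],0],[[-130,0,0],0],[[-170,0,0],0],[[-190,0,0],0],[[-195,0,0],0],[[-195,0,0],0],[[-195,0,0],0]]'
```

```text
time: 31.95
ee_pos: [588.3, -256.5, 3.9]
eef_rot: [0.707, -0.0, -0.707, 0.0]
force: [0.2, -0.0, 0.5]
gripper_width: 68.2
time: 32.55
ee_pos: [588.3, -256.4, 4.5]
eef_rot: [0.707, -0.0, -0.707, 0.0]
force: [-2.1, 1.1, 4.5]
gripper_width: 51.9
time: 33.55
ee_pos: [587.2, -256.1, 197.5]
eef_rot: [-0.706, -0.0, 0.708, 0.0]
force: [-1.0, 0.1, -0.6]
gripper_width: 51.9
```

```bash
python3 -m creep '[[[0,-15,-1],0],[[0,-52,-3],0],[[0,-97,-5],0],[[0,-144,-7],0],[[0,-191,-9],0],[[0,-238,-11],0],[[0,-285,-13],0],[[0,-332,-15],0],[[0,-375,-17],0],[[0,-407,-19],0],[[0,-426,-19.6],0],[[0,-432,-19.6],0]]'
python3 -m creep '[[[0,0,0],0],[[0,0,0],0],[[0,0,0],0],[[0,0,0],0],[[0,0,0],0],[[0,0,0],0]]'
python3 inhand.py w14; cp pics/w14.png pics/w14v.png
```

```text
time: 34.75
ee_pos: [606.3, 178.6, 197.6]
eef_rot: [-0.706, -0.002, 0.708, -0.001]
force: [-0.6, -0.1, -0.7]
gripper_width: 51.6
time: 35.35
ee_pos: [607.6, 175.1, 198.7]
eef_rot: [0.707, -0.0, -0.707, -0.0]
force: [0.4, -0.8, -0.8]
gripper_width: 51.6
[607.64731358 175.13982669 198.69511235] [ 0. -0. -1.]
200 [589.8 175.9  38.3] [24 23 26]
205 [584.5 175.9  39.1] [56 41 30]
210 [634.7 175.6 203.4] [194 139  56]
215 [633.7 175.5 207.8] [204 199 192]
220 [630.4 175.5 205.6] [208 203 196]
225 [627.8 175.6 205.8] [209 205 198]
230 [625.1 175.5 205.5] [210 205 197]
235 [622.5 175.6 205.7] [209 203 197]
240 [619.7 175.6 205.4] [147 144 139]
245 [617.1 175.6 205.6] [135 133 127]
250 [523.8 176.   22.8] [129 123 116]
255 [513.6 175.8  15.6] [229 225 217]
260 [499.5 176.    1.8] [132 147 150]
265 [601.6 175.6 197.8] [103 102  99]
270 [600.4 175.6 200.8] [93 91 88]
275 [599.5 175.6 204.3] [91 90 87]
280 [597.1 175.6 205.3] [137 134 128]
285 [594.3 175.6 205.5] [137 136 132]
290 [591.3 175.6 205.4] [209 205 198]
295 [588.1 175.6 205.2] [206 202 194]
300 [585.1 175.6 205.3] [204 200 194]
305 [583.1 175.6 206.8] [94 94 90]
310 [425.2 176.    1.8] [158 165 164]
315 [416.9 176.    1.3] [130 145 146]
320 [409.3 176.    1.9] [131 146 148]
325 [400.7 176.    1.3] [127 143 144]
255 [618.5 204.1 224.2]
261 [618.4 201.5 223.9]
267 [611.7 201.4 211.5]
273 [608.7 199.5 206. ]
279 [608.3 196.6 205.3]
285 [608.4 193.5 205.4]
291 [608.6 190.4 205.8]
297 [608.4 187.5 205.4]
346 [608.6 162.7 205.8]
352 [608.5 159.6 205.5]
358 [620.3 159.7 227.9]
364 [608.5 153.6 205.5]
370 [608.2 150.4 205. ]
376 [614.1 149.6 215.9]
382 [619.  148.9 225. ]
388 [618.9 146.2 224.8]
```

View pics/w14v.png

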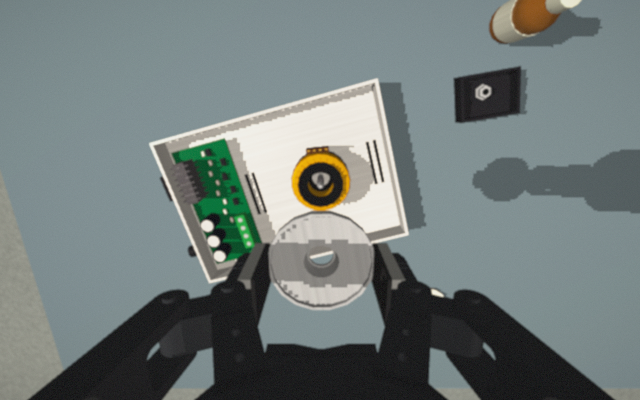

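The plate hangs level (dish floor 205.5±0.2), about 0.5 mm from the TCP. Lowering to just above the stud, then a fine correction.

```bash
python3 -m creep '[[[20,-0.7,0.9],0],[[55,-0.7,0.9],0],[[90,-0.7,0.9],0],[[115,-0.7,0.9],0],[[128,-0.7,0.9],0],[[133,-0.7,0.9],0],[[133,-0.7,0.9],0],[[133,-0.7,0.9],0],[[133,-0.7,0.9],0],[[133,-0.7,0.9],0]]'
```

```text
time: 36.4
ee_pos: [607.2, 176.6, 66.6]
eef_rot: [0.708, 0.0, -0.707, -0.0]
force: [-0.4, 0.6, -0.8]
gripper_width: 52.1
```

```bash
python3 -m creep '[[[0,0.7,0.4],0],[[4,0.7,0.4],0],[[9,0.7,0.4],0],[[14,0.7,0.4],0],[[19,0.7,0.4],0],[[23,0.7,0.4],0],[[26,0.7,0.4],0],[[28.5,0.7,0.4],0],[[30,0.7,0.4],0],[[30.5,0.7,0.4],0],[[30.5,0.7,0.4],0],[[30.5,0.7,0.4],0]]'
```

```text
time: 37.6
ee_pos: [606.3, 175.7, 35.3]
eef_rot: [0.707, 0.0, -0.707, 0.0]
force: [0.4, -0.6, -0.5]
gripper_width: 51.8
```

No contact forces, so the boss has entered the hole cleanly. Last 0.7 mm, release, lift and check.

```bash
python3 -m creep '[[[0.3,0,-0.3],0],[[0.6,0,-0.3],0],[[0.8,0,-0.3],0],[[0.8,0,-0.3],0],[[0.8,0,-0.3],0],[[0.8,0,-0.3],0]]'
python3 -m creep '[[[0,0,0],0],[[0,0,0],0],[[0,0,0],0],[[0,0,0],0],[[-3,0,0],0],[[-15,0,0],0],[[-45,0,0],0],[[-85,0,0],0],[[-125,0,0],0],[[-155,0,0],0],[[-164,0,0],0],[[-164,0,0],0]]' 0.85
python3 -m creep '[[[0,0,0],0],[[0,0,0],0],[[0,0,0],0],[[0,0,0],0]]'
python3 - <<'E'
from m import *
s=read_state(); c,p,d=snap('wrist','w15'); T=s['ee_pos']; print(T,s['force'])
W=cloud(c,d)
for a,lo,hi,zl in (('plate floor',12,22,38),('toroid top',27.5,30,30)):
    rr=np.hypot(W[...,0]-607,W[...,1]-176); q=W[(rr<hi)&(rr>lo)&(W[...,2]>zl)&(W[...,2]<60)]; q=q[abs(q[:,2]-np.median(q[:,2]))<3]; print(a,len(q),np.linalg.lstsq(np.c_[q[:,:2]-[607,176],np.ones(len(q))],q[:,2],rcond=None)[0].round(4))
q=W[(W[...,2]>38)&(W[...,2]<49)&(rr<40)]; print('plate circle',cv2.minEnclosingCircle(q[:,:2].astype(np.float32)))
cv2.imwrite('pics/w15c.png',cv2.resize(p[120:240,240:400],(800,600),interpolation=cv2.INTER_CUBIC)[:,:,::-1])
E
```

```text
time: 38.2
ee_pos: [606.7, 175.7, 34.5]
eef_rot: [0.707, 0.0, -0.707, 0.0]
force: [-1.2, -0.5, 3.9]
gripper_width: 52.0
time: 39.4
ee_pos: [607.4, 175.9, 200.7]
eef_rot: [0.708, 0.0, -0.706, -0.0]
force: [0.3, -0.1, -0.8]
gripper_width: 72.7
time: 39.8
ee_pos: [606.1, 175.5, 197.3]
eef_rot: [-0.707, 0.0, 0.708, -0.0]
force: [-0.6, 0.3, 0.2]
gripper_width: 72.5
[606.13471772 175.45797592 197.29894787] [-0.58537648  0.31501383  0.1505268 ]
plate floor 973 [-1.40000e-03  9.00000e-04  4.12866e+01]
toroid top 274 [6.90000e-03 5.80000e-03 3.32785e+01]
plate circle ((607.586669921875, 176.35076904296875), 26.907291412353516)
```

View pics/w15c.png

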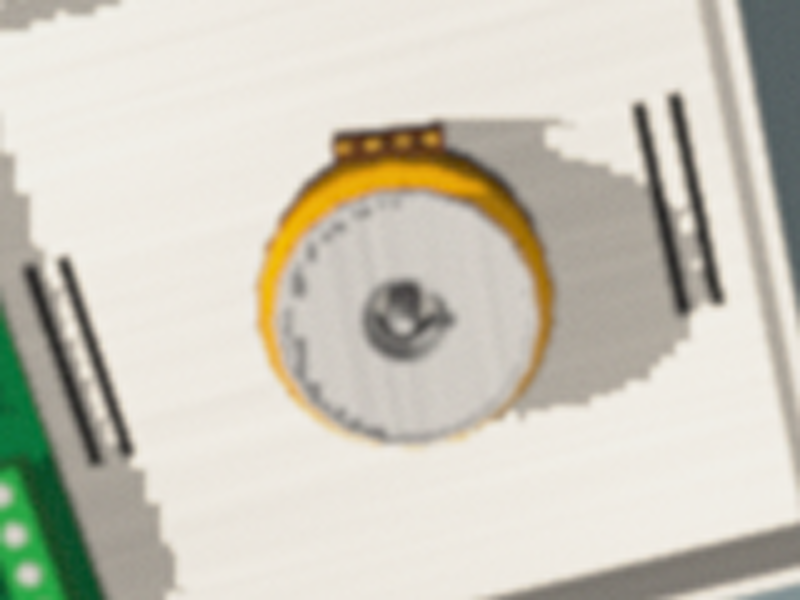

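The plate's floor is level at 41.3 mm, the seated height, centred at (607.6,176.4) with the stud through its hole at crop (405,315). Handing in.

```bash
python3 -c "from bench import *; print(close_job()); print(read_state()['time'])"
```

```text
the job is handed in; nothing more can be done
None
the job is handed in; nothing more can be done
```

I stacked the wide pad, transformer, small pad and dished plate on the stud, in that order, and handed the job in at about 40 s of the 112 s allowed. The hand-in gave no verdict.

The stud measured at about (607, 176) mm, and the last wrist-camera checks were:

| Part | Measured centre (mm) | Height and tilt |
|---|---|---|
| Wide pad | (607.3, 175.8) | about 9.9 mm (one spot; expected 10) |
| Transformer | (607.9, 176.2) | top 33.3–33.6 mm (expected 34), tilt under 0.01 rad |
| Small pad | (606.3, 176.1) | no usable height or tilt reading |
| Dished plate | (607.6, 176.4) | floor 41.3 mm, tilt under 0.002 rad |

- **Small pad:** its plane fit failed because finger pixels got into the mask. I judged it flat from the picture, and from the plate seating level at the expected height on top of it.
- **Transformer:** it was lowered to contact at about 6 N and then released, so it was not dropped.
- **Bystanders:** I never touched the meter, screwdriver, flux bottle or nut tray, as far as the forces and pictures show. I did not measure their positions again at the end.

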